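Turn the raised pattern leaf of a sample book

TASK

A gift-wrap sample book lies open on the table and its blue dotted leaf has been left partly raised. Without gripping or lifting anything, push the blue leaf with the fingers from beneath its near edge up and over the spine, and press it down until it lies flat on the far side, showing its striped back. Be gentle with the book, leave the green striped leaf lying where it is, do not disturb the tin, the soap or the glass dish beside the book, and finish with the hand clear.

Things in the scene. Friction and masses are not known exactly. Their poses are not given: they have to be found in the camera images.
- book: Sample book fixed to the table: wooden board 222 x 96 x 6 mm, origin at the centre of its underside. x axis: across the spine to the far side, away from the robot; y along the spine; z up. A purple striped leaf, already turned, is fixed on the far half, its top 11 mm above the table. Wooden ears and wire loops on the spine reach 24 mm above the table.
- spine (a point): Middle of the spine: a point on the hinge axis of both leaves, 13.5 mm above the table. The hinge axis runs along the book's y axis.
- leaf_blue (a joint): Angle of the blue leaf (rad). 0: flat on the near half, over the green leaf; 1.57: upright; 3.14 (stop): flat on the far half, over the purple leaf. Starts between 0.5 and 1.1. About 0.1 kg; the hinge is stiff (0.12 N m): the leaf stays at any angle where it is left, does not fall by itself, and takes 1 to 3 N at its edge to move.
- blue_tab (a point): Middle of the outer edge of the blue leaf's yellow tab (26 mm wide, 4 mm thick, mid-edge), 115 mm from the hinge axis. The leaf is a rigid board 5 mm thick, 80 mm wide along the spine, from 10 to 100 mm from the hinge axis; its middle plane passes through that axis. Yellow dots on its upper face, stripes on its back.
- leaf_green (a joint): Angle of the green striped leaf (rad), of the same size: 0 = flat on the near half, where it starts and must stay; its top is 11 mm above the table. Its green tab lies towards +y of the book, at the near edge.
- tin_fig: Loose candle tin, red below and pale grey above, 64 mm across, 45 mm high, to the left of the book; origin at the centre of its underside. Leave alone.
- soap_2: Loose wrapped soap bar, green on top, 52 x 78 x 26 mm, to the right of the book's near half; origin at the centre of its underside. Leave alone.
- butterfly_dish: Loose round glass trinket dish with a butterfly, 93 mm across, 20 mm high, to the right of the book's far half; origin at the centre of its underside. Leave alone.
Not all that is in view belongs to the job. There is more than one size of the book; the job needs the larger.

How it is judged:
At the end, for the whole second after the job is handed in: The blue leaf lies flat on the far side (hinge within 0.12 rad of its far stop) and at rest, the green leaf still lies flat on the near side (within 0.08 rad), and the tin, the soap and the dish are within 15 mm of where they stood (value of joint leaf_blue above 3.02 rad and velocity of joint leaf_blue below 0.05 rad/s and value of joint leaf_green below 0.08 rad and distance of each of tin_fig, soap_2, butterfly_dish from where it was at the start of the episode below 0.015 m); the robot touches nothing.
It fails at once if the green leaf is raised or turned along (value of joint leaf_green above 0.2 rad).
It fails at once if the blue leaf is flung over or slammed down (velocity of joint leaf_blue above 6 rad/s).
It fails at once if the book or a leaf is squeezed or pressed hard (over 40 N) (contact force between the fingers and book above 40 N).
It fails at once if the tin, the soap or the dish is lifted, pushed or tipped (distance of any of tin_fig, soap_2, butterfly_dish from where it was at the start of the episode above 0.02 m or angle between any of tin_fig, soap_2, butterfly_dish's own z axis and vertical above 0.3 rad).
It also fails if it takes over 35 s, if anything falls off the work surface, if the arm or the gripper's body presses on something with over 40 N, if the wrist force passes 120 N, or if a joint passes its speed limit or range.

ROBOT

A 6-joint arm with a two-finger parallel gripper is mounted at the origin on a cart in front of the work surface, level with it; the furniture and walls round the work are solid. World frame = base frame: x ahead of the robot, y to its left, z up, the work surface at z = 0. Lengths are in m, angles in rad, forces in N, time in s.
With the tool pointing down it reaches from about 0.325 to 0.9 m from the base axis. Payload 6.1 kg.
Tool frame: the origin (TCP) lies midway between the tips of the shut fingers; the grasp point (between the pads) lies 19 mm behind it; x points along the fingers, y is the direction in which the jaws open and shut, and the axes are right-handed (so a half turn about x gives the same grasp; the last joint's range is limited). The gripper opens to 85 mm and grips with 20 to 120 N. Pads are 22 mm wide; open, the fingers measure 114 mm over their backs; the gripper's body (76 mm by 85 mm) begins 54 mm behind the grasp point. The pads swing forward as they close: fully open they stand 13 mm farther back than shut.
Start: joints at [-1.361, 0.22, 1.526, -0, 1.395, -0.126], TCP at [0.206, -0.59, 0.231] pointing down, gripper open.
Joint ranges: [-2.98, 2.98], [-0.91, 2.08], [0.09, 2.57], [-1.24, 4.39], [0.2, 2.65], [-2.68, 2.68]. Speed limits (rad/s): [2.57, 2.57, 3.01, 3.14, 3.14, 3.14].

INTERFACE

Orientations are given as [roll, pitch, yaw] about the fixed x, y, z axes, in that order (R = Rz(yaw) Ry(pitch) Rx(roll)).
In Python, from plant import movep, move_l, set_joints, gripper_to, hold, inverse_kinematics, observe, get_image, get_calibration, Unreachable, job_done gives the robot as it stands. Calls block until the motion is done:
- movep(position, orientation): joint-space move of the TCP to a pose.
- move_l(position, feed=0.15, rotation=None, max_force=None): straight line of the TCP; rotation=None keeps the orientation; feed is the mean speed in m/s. With max_force (N) it stops when the force on the tool has changed by that much, and returns True; else False.
- set_joints(angles): joint-space move.
- gripper_to(opening, f_grip=None): finger opening in m; f_grip is the grip in N (None keeps the last); returns when the fingers have stopped.
- hold(seconds).
- inverse_kinematics(position, orientation): joint angles nearest the present ones, or None.
- observe(): the state.
- get_image(name): name is "scene" or "top" or "wrist"; returns (picture, depth): 384x512x3 uint8, red, green, blue; 384x512 float32, m along the optical axis (not along the pixel's ray), 0 where there is no reading.
- get_calibration(name): a dict with "intrinsics" (3x3 intrinsics, pixels), "dist_coeffs" ([k1, k2, p1, p2, k3] as OpenCV has them; the pictures are not rectified), "world_from_camera" (4x4, takes a point from camera to world coordinates). Camera axes: x right, y down, z forward; pixel columns grow to the right and rows downward; lengths in m; the calibration is good to about 2 mm. A picture is of the moment at which its call begins: read the wrist's pose just before it. get_calibration takes no time and is no camera call; for the wrist camera it gives the pose at the moment of the call.
A pose or a line that the arm cannot do raises Unreachable and nothing moves.
- job_done(): hands the job in, once; it reports no verdict.
The state is a dict: "time_s": time; "q": joint angles; "joint_velocities": joint speeds; "joint_torque": joint torques, N m; "eef_pos": TCP position; "tcp_rot": TCP orientation; "ft_force": force on the tool from outside, world axes, zero at the start; "torque": the same for the moment, N m; "opening": finger opening in m.
Only numpy, scipy, OpenCV 4.12 (cv2) and the standard library are available. Lean on these libraries where they do the work, as an engineer would, in place of code of your own. Each camera call takes 0.05 s, during which the arm holds its last target.

## Working session

There is one attempt and no reset: what is moved stays moved. The work goes in short steps, each a Python script; the robot and the scene stay as the last script left them, time stands still between calls to the robot, and variables do not carry over. Pictures are saved under pics/ and viewed, and the job is handed in when it is done.

```bash
ls; mkdir -p pics; python3 - <<'E'
from plant import *
import cv2,numpy as np
for n in ["scene","top"]:
    p,d=get_image(n); cv2.imwrite(f"pics/{n}0.png",p[:,:,::-1]); np.savez(f"{n}0.npz",p=p,d=d)
    c=get_calibration(n); print(n,c)
print(observe())
E
```

```text
pics
scene {'intrinsics': array([[352.18905299,   0.        , 252.8192605 ],
       [  0.        , 352.18905299, 194.22889733],
       [  0.        ,   0.        ,   1.        ]]), 'dist_coeffs': array([-0.0827945,  0.       ,  0.       ,  0.       ,  0.       ]), 'world_from_camera': array([[ 0.88790063, -0.33421714,  0.31611924,  0.29757613],
       [-0.46003196, -0.64244051,  0.61289541, -0.62888058],
       [-0.00175235, -0.68961517, -0.7241739 ,  0.69056266],
       [ 0.        ,  0.        ,  0.        ,  1.        ]])}
top {'intrinsics': array([[396.75218914,   0.        , 253.38561131],
       [  0.        , 396.75218914, 191.26410902],
       [  0.        ,   0.        ,   1.        ]]), 'dist_coeffs': array([-0.09823758,  0.        ,  0.        ,  0.        ,  0.        ]), 'world_from_camera': array([[-4.87631639e-03, -9.82190071e-01,  1.87826744e-01,
         3.99458621e-01],
       [-9.99987900e-01,  4.91150168e-03, -2.78071167e-04,
        -1.05350535e-01],
       [-6.49392627e-04, -1.87825827e-01, -9.82202137e-01,
         9.48618925e-01],
       [ 0.00000000e+00,  0.00000000e+00,  0.00000000e+00,
         1.00000000e+00]])}
{'time_s': 0.1, 'q': array([-1.36111380e+00,  2.21165478e-01,  1.52751482e+00, -9.22851543e-06,
        1.39466911e+00, -1.26097513e-01]), 'joint_velocities': array([-0.00154913, -0.0008368 , -0.00234264,  0.00135557, -0.00023547,
        0.0001617 ]), 'joint_torque': array([ 8.06472399e-04, -4.98243356e+01, -3.90546191e+01, -2.31771628e-04,
        5.67932613e-03,  2.91159131e-05]), 'eef_pos': array([ 0.20582198, -0.58956167,  0.23028774]), 'tcp_rot': array([-1.69172364,  1.56903954,  1.78565069]), 'ft_force': array([-0.37542086,  0.50259089,  0.31787113]), 'torque': array([-0.01087199, -0.00408231,  0.00163796]), 'opening': 0.08567532233645603}
```

View pics/scene0.png

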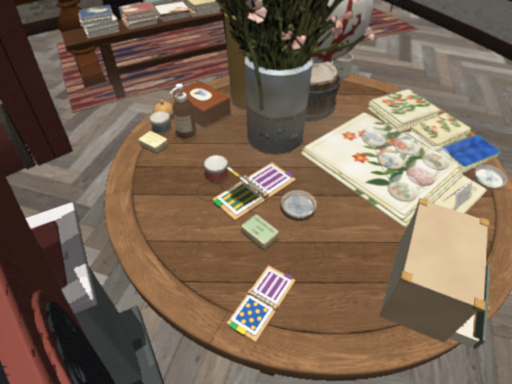

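View pics/top0.png

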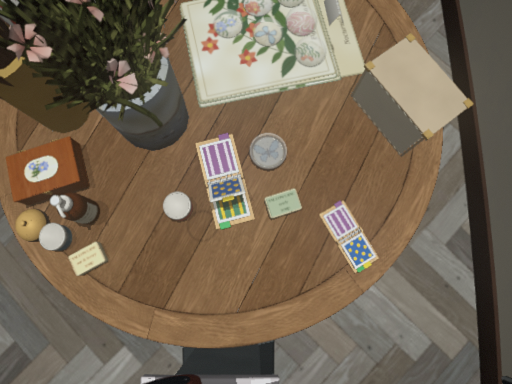

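The larger book is the one at top-view pixel (225,180), with its blue leaf raised. The tin (177,206), dish (268,151) and soap (284,203) surround it. The smaller book at (349,237) is a decoy. Next I'll zoom in and measure.

```bash
cat > h.py <<'E'
import numpy as np,cv2
from plant import *
def ray(n,uv,C=None):
    c=C or get_calibration(n); u=cv2.undistortPoints(np.array(uv,float).reshape(-1,1,2),c["intrinsics"],c["dist_coeffs"]).reshape(-1,2)
    T=c["world_from_camera"]; d=np.c_[u,np.ones(len(u))]@T[:3,:3].T
    return T[:3,3],d
def plane(n,uv,z):
    o,d=ray(n,uv); return o+d*((z-o[2])/d[:,2])[:,None]
def cloud(n,d,m):
    v,u=np.nonzero(m&(d>0)); o,r=ray(n,np.c_[u,v]); return o+r*d[v,u][:,None],np.c_[u,v]
E
python3 - <<'E'
from h import *
for n,(x,y,w,h) in {"top":(150,120,160,120),"scene":(190,140,140,120)}.items():
    f=np.load(n+"0.npz"); p=f["p"]
    cv2.imwrite(f"pics/{n}0z.png",cv2.resize(p[y:y+h,x:x+w,::-1],None,fx=5,fy=5,interpolation=cv2.INTER_CUBIC))
f=np.load("top0.npz");p=f["p"];d=f["d"]
hsv=cv2.cvtColor(p,cv2.COLOR_RGB2HSV)
roi=np.zeros(d.shape,bool);roi[125:235,190:258]=1
for nm,lo,hi in [("blue",(105,100,50),(125,255,255)),("purple",(130,60,50),(160,255,255)),("greentab",(55,150,80),(75,255,255))]:
    m=(cv2.inRange(hsv,lo,hi)>0)&roi
    P,uv=cloud("top",d,m)
    print(nm,len(P),uv.min(0),uv.max(0),P.mean(0).round(4),P.min(0).round(4),P.max(0).round(4))
    if nm=="blue":
        c=P.mean(0);U,S,V=np.linalg.svd(P-c);n=V[2]*np.sign(V[2][2]);print("normal",n,"angle",np.arccos(n[2]),"resid",S[2]/len(P)**.5,"dir",V)
for nm,(x0,y0,x1,y1) in {"tin":(160,188,194,224),"soap":(262,185,304,220),"dish":(246,130,290,172)}.items():
    m=np.zeros(d.shape,bool);m[y0:y1,x0:x1]=1
    P,uv=cloud("top",d,m);Q=P[P[:,2]>(0.012)]
    print(nm,len(Q),Q.min(0).round(3),Q.max(0).round(3),Q.mean(0).round(3))
E
```

```text
blue 145 [212 180] [239 196] [ 0.5786 -0.0407  0.0581] [ 0.5544 -0.0731  0.0289] [ 0.6023 -0.0081  0.0847]
normal [0.7774346  0.2019064  0.59567546] angle 0.9326900033739877 resid 0.0006409914344803481 dir [[-0.6111725   0.01884381  0.79127308]
 [ 0.1485383  -0.97922353  0.13804947]
 [-0.7774346  -0.2019064  -0.59567546]]
purple 379 [203 133] [233 174] [ 0.6695 -0.0204  0.0101] [ 0.6221 -0.0564  0.0043] [0.727  0.0181 0.015 ]Traceback (most recent call last):
  File "<stdin>", line 10, in <module>
  File "h.py", line 10, in cloud
    v,u=np.nonzero(m&(d>0)); o,r=ray(n,np.c_[u,v]); return o+r*d[v,u][:,None],np.c_[u,v]
                                 ~~~^^^^^^^^^^^^^^
  File "h.py", line 4, in ray
    c=C or get_calibration(n); u=cv2.undistortPoints(np.array(uv,float).reshape(-1,1,2),c["intrinsics"],c["dist_coeffs"]).reshape(-1,2)
                                 ~~~~~~~~~~~~~~~~~~~^^^^^^^^^^^^^^^^^^^^^^^^^^^^^^^^^^^^^^^^^^^^^^^^^^^^^^^^^^^^^^^^^^^^^
cv2.error: OpenCV(4.12.0) /io/opencv/modules/calib3d/src/undistort.dispatch.cpp:347: error: (-215:Assertion failed) CV_IS_MAT(_src) && CV_IS_MAT(_dst) && (_src->rows == 1 || _src->cols == 1) && (_dst->rows == 1 || _dst->cols == 1) && _src->cols + _src->rows - 1 == _dst->rows + _dst->cols - 1 && (CV_MAT_TYPE(_src->type) == CV_32FC2 || CV_MAT_TYPE(_src->type) == CV_64FC2) && (CV_MAT_TYPE(_dst->type) == CV_32FC2 || CV_MAT_TYPE(_dst->type) == CV_64FC2) in function 'cvUndistortPointsInternal'
```

```bash
sleep 1
```

```text
(no output)
```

View pics/top0z.png

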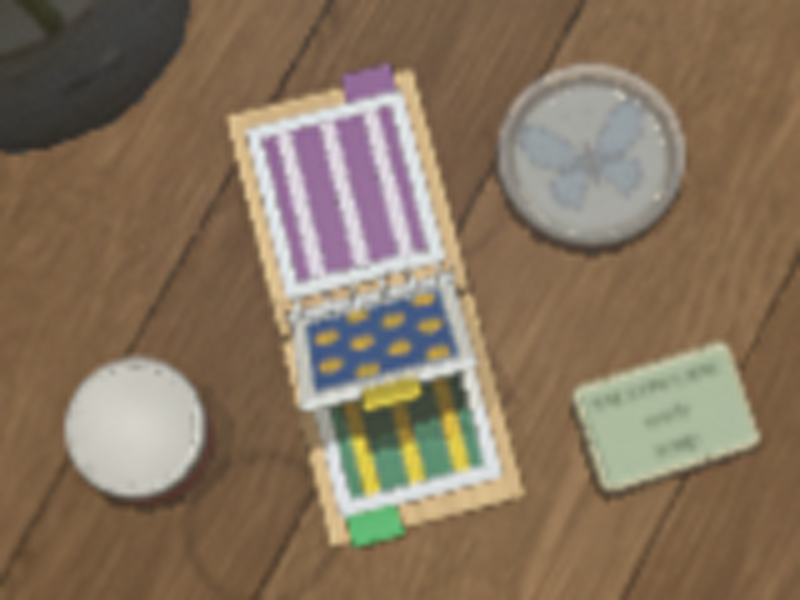

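View pics/scene0z.png

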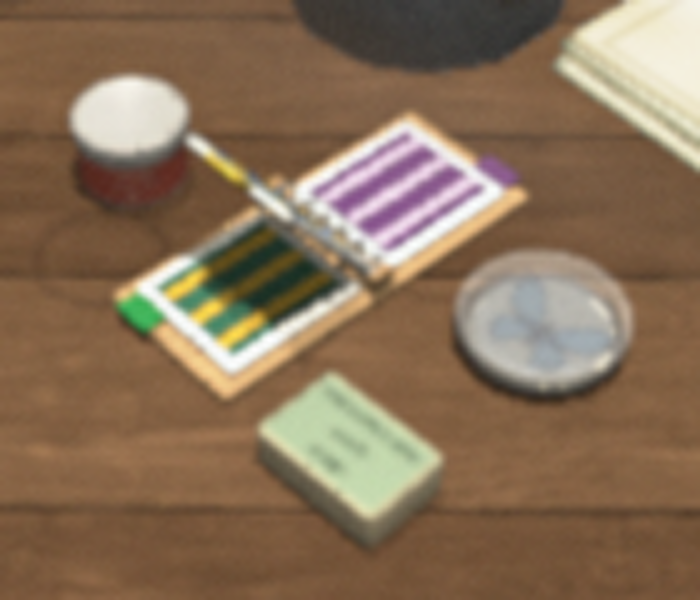

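```bash
python3 - <<'E'
from h import *
c=np.array([(230,115),(412,70),(522,493),(333,545)],float)
uv=(c+.5)/5-.5+[150,120]
P=plane("top",uv,.006);print(P.round(4))
print("sides",[np.linalg.norm(P[i]-P[(i+1)%4]).round(4) for i in range(4)],"centre",P.mean(0))
ex=(P[0]+P[1]-P[2]-P[3]);print("yaw",np.arctan2(ex[1],ex[0]), [np.arctan2(*(a-b)[[1,0]]) for a,b in((P[0],P[3]),(P[1],P[2]))])
# scene view too
c=np.array([(410,113),(527,195),(225,397),(115,297)],float)
P2=plane("scene",(c+.5)/5-.5+[190,140],.006);print(P2.round(4),P2.mean(0))
f=np.load("top0.npz");p=f["p"];d=f["d"]
hsv=cv2.cvtColor(p,cv2.COLOR_RGB2HSV)
# blue plane vs hinge
roi=np.zeros(d.shape,bool);roi[175:200,205:245]=1
m=(cv2.inRange(hsv,(105,100,50),(125,255,255))>0)&roi
B,_=cloud("top",d,m)
ctr=P.mean(0);yaw=np.arctan2(ex[1],ex[0]);e=np.array([np.cos(yaw),np.sin(yaw)])
X=(B[:,:2]-ctr[:2])@e;Z=B[:,2]
k=np.polyfit(X,Z,1);print("blue line slope",k,"theta",np.arctan(-k[0]),"z at x=0",k[1])
for nm,(x0,y0,x1,y1) in {"tin":(160,188,194,224),"soap":(262,185,304,220),"dish":(246,130,290,172)}.items():
    m=np.zeros(d.shape,bool);m[y0:y1,x0:x1]=1
    Q,uv=cloud("top",d,m);Q=Q[Q[:,2]>(0.01)]
    print(nm,len(Q),Q.min(0).round(3),Q.max(0).round(3),((Q[:,:2].min(0)+Q[:,:2].max(0))/2).round(3))
# obstacles: vase
Q,_=cloud("top",d,np.ones(d.shape,bool))
for x0 in np.arange(.55,.95,.05):
    s=Q[(Q[:,0]>x0)&(Q[:,0]<x0+.05)&(Q[:,2]>.06)&(abs(Q[:,1])<.4)]
    if len(s): print(x0.round(2),"y",s[:,1].min().round(3),"..",s[:,1].max().round(3),"z",s[:,2].max().round(3), "nearest y to -0.02 side left",s[s[:,1]>0][:,1].min() if (s[:,1]>0).any() else None)
E
```

```text
[[ 0.7036  0.0375  0.006 ]
 [ 0.7264 -0.053   0.006 ]
 [ 0.5142 -0.1068  0.006 ]
 [ 0.4897 -0.0167  0.006 ]]
sides [np.float64(0.0933), np.float64(0.2189), np.float64(0.0934), np.float64(0.2207)] centre [ 0.60847691 -0.03474097  0.006     ]
yaw 0.24796241269045421 [np.float64(0.2477611057984476), np.float64(0.24816533610125946)]
[[ 0.7052  0.0405  0.006 ]
 [ 0.7292 -0.0504  0.006 ]
 [ 0.5161 -0.1048  0.006 ]
 [ 0.4937 -0.0158  0.006 ]] [ 0.61107032 -0.03261139  0.006     ]
blue line slope [-1.34374753  0.01718586] theta 0.9310256649171892 z at x=0 0.017185858552908193
tin 656 [0.508 0.041 0.01 ] [0.572 0.105 0.048] [0.54  0.073]
soap 735 [ 0.512 -0.218  0.011] [ 0.581 -0.133  0.031] [ 0.547 -0.175]
dish 563 [ 0.634 -0.186  0.01 ] [ 0.726 -0.095  0.022] [ 0.68  -0.141]
0.55 y -0.087 .. 0.4 z 0.118 nearest y to -0.02 side left 0.2755615509219923
0.6 y 0.072 .. 0.4 z 0.482 nearest y to -0.02 side left 0.07163196218933543
0.65 y 0.037 .. 0.4 z 0.522 nearest y to -0.02 side left 0.036766547513712444
0.7 y 0.016 .. 0.4 z 0.521 nearest y to -0.02 side left 0.015882684797927232
0.75 y -0.4 .. 0.381 z 0.494 nearest y to -0.02 side left 0.0006657271770039996
0.8 y -0.4 .. 0.386 z 0.437 nearest y to -0.02 side left 0.025459830998340816
0.85 y -0.399 .. 0.393 z 0.328 nearest y to -0.02 side left 0.04000072254130657
0.9 y -0.286 .. -0.213 z 0.088 nearest y to -0.02 side left None
```

Two views agree to about 3 mm: book centre at roughly (0.610, -0.034), yaw 0.248. The board sides measure 0.219 x 0.093, against the stated 0.222 x 0.096. The blue leaf is at about 0.931 rad, and its plane passes through the hinge height. Next: plan the arc and check IK and clearance from the vase and flowers.

```bash
cat > plan.py <<'E'
from h import *
from scipy.spatial.transform import Rotation as R
YAW=.248; S=np.array([.6098,-.0337,.0135])
ex=np.array([np.cos(YAW),np.sin(YAW),0]); ey=np.array([-np.sin(YAW),np.cos(YAW),0]); ez=np.array([0,0,1.])
SG=1
def alpha(th): return np.radians(np.interp(th,[.9,1.6,2.4,3.14],[30,40,58,72]))
def pose(th,r=.085,gap=0.,al=None):
    al=alpha(th) if al is None else al
    u=-np.cos(th)*ex+np.sin(th)*ez; n=-np.sin(th)*ex-np.cos(th)*ez
    x=np.cos(al)*ex-np.sin(al)*ez; y=SG*ey; z=np.cross(x,y)
    off=.0025+.011*abs(z@n)+gap
    return S+r*u+off*n, R.from_matrix(np.c_[x,y,z]).as_euler("xyz"), x
E
python3 - <<'E'
import plan; from plan import *
C=[]
for n in("top","scene"):
    f=np.load(n+"0.npz");Q,_=cloud(n,f["d"],np.ones(f["d"].shape,bool))
    b=(Q[:,:2]-S[:2])@np.c_[ex[:2],ey[:2]]
    C.append(Q[(Q[:,2]>.03)&(Q[:,0]>.3)&~((abs(b[:,0])<.12)&(abs(b[:,1])<.055)&(Q[:,2]<.13))])
C=np.vstack(C)
for s in(1,-1):
    plan.SG=s
    for th in(.93,1.3,1.7,2.1,2.5,2.9,3.14):
        p,o,x=pose(th,gap=.03 if th==.93 else 0)
        q=inverse_kinematics(p,o)
        best=[]
        for L in(0,.07,.12,.2,.3):
            D=np.linalg.norm(C-(p-x*L),axis=1);i=D.argmin();best.append((D[i].round(3),C[i].round(2).tolist()))
        print(s,th,p.round(3),None if q is None else q.round(2),[b[0] for b in best],best[2][1],best[4][1])
E
```

```text
1 0.93 [ 0.527 -0.055  0.056] [-0.75  0.07  2.53  1.76  0.83  2.2 ] [np.float64(0.097), np.float64(0.136), np.float64(0.174), np.float64(0.232), np.float64(0.318)] [0.52, 0.05, 0.05] [0.53, -0.19, 0.03]
1 1.3 [ 0.577 -0.042  0.092] [-0.57 -0.03  2.42  1.58  0.63  2.57] [np.float64(0.101), np.float64(0.132), np.float64(0.166), np.float64(0.232), np.float64(0.316)] [0.53, 0.04, 0.05] [0.53, -0.19, 0.03]
1 1.7 [ 0.612 -0.033  0.099] None [np.float64(0.111), np.float64(0.135), np.float64(0.165), np.float64(0.227), np.float64(0.315)] [0.53, 0.04, 0.05] [0.52, 0.05, 0.05]
1 2.1 [ 0.646 -0.025  0.09 ] None [np.float64(0.121), np.float64(0.138), np.float64(0.165), np.float64(0.214), np.float64(0.248)] [0.54, 0.04, 0.05] [0.66, 0.07, 0.35]
1 2.5 [ 0.674 -0.018  0.067] [-0.27  0.22  1.96  0.49  0.55 -2.46] [np.float64(0.104), np.float64(0.129), np.float64(0.141), np.float64(0.175), np.float64(0.188)] [0.69, 0.09, 0.18] [0.66, 0.07, 0.35]
1 2.9 [ 0.689 -0.014  0.038] [-0.22  0.34  1.83  0.29  0.64 -2.25] [np.float64(0.092), np.float64(0.112), np.float64(0.122), np.float64(0.143), np.float64(0.1
[... 958 characters left out ...]
 np.float64(0.165), np.float64(0.214), np.float64(0.248)] [0.54, 0.04, 0.05] [0.66, 0.07, 0.35]
-1 2.5 [ 0.674 -0.018  0.067] [-0.27  0.22  1.96  0.49  0.55  0.68] [np.float64(0.104), np.float64(0.129), np.float64(0.141), np.float64(0.175), np.float64(0.188)] [0.69, 0.09, 0.18] [0.66, 0.07, 0.35]
-1 2.9 [ 0.689 -0.014  0.038] [-0.22  0.34  1.83  0.29  0.64  0.9 ] [np.float64(0.092), np.float64(0.112), np.float64(0.122), np.float64(0.143), np.float64(0.146)] [0.69, 0.09, 0.16] [0.7, 0.04, 0.34]
-1 3.14 [ 0.692 -0.013  0.02 ] [-0.2   0.41  1.76  0.21  0.7   0.98] [np.float64(0.091), np.float64(0.105), np.float64(0.116), np.float64(0.131), np.float64(0.125)] [0.72, 0.07, 0.14] [0.7, 0.04, 0.34]
```

```bash
cat >> plan.py <<'E'
SG=-1; TY=.08
tx=np.array([np.cos(TY),np.sin(TY),0]); ty=np.array([-np.sin(TY),np.cos(TY),0])
def alpha(th): return np.radians(np.interp(th,[.9,1.6,2.4,3.14],[40,45,60,72]))
def pose(th,r=.085,gap=0.,al=None):
    al=alpha(th) if al is None else al
    u=-np.cos(th)*ex+np.sin(th)*ez; n=-np.sin(th)*ex-np.cos(th)*ez
    x=np.cos(al)*tx-np.sin(al)*ez; y=SG*ty; z=np.cross(x,y)
    off=.0025+.011*abs(z@n)+.0145*abs(y@n)+gap
    return S+r*u+off*n, R.from_matrix(np.c_[x,y,z]).as_euler("xyz"), x
E
python3 - <<'E'
from plan import *
p,o,x=pose(.93,gap=.03)
for k in (.15,.1,.06,.03,0): print(k,(p-x*k+[0,0,k*.3]).round(3),inverse_kinematics(p-x*k+[0,0,k*.3],o))
for th in(.93,1.3,1.7,2.1,2.5,2.9,3.14):
    p,o,x=pose(th); print(th,p.round(3),inverse_kinematics(p,o))
p,o,x=pose(3.14); print(inverse_kinematics(p+[-.02,0,.15],o))
E
```

```text
0.15 [ 0.411 -0.064  0.197] None
0.1 [ 0.449 -0.061  0.149] None
0.06 [ 0.48  -0.059  0.111] None
0.03 [ 0.503 -0.057  0.083] None
0 [ 0.526 -0.055  0.055] [-0.55394765 -0.11300055  2.54551995  1.67336549  0.47205077 -0.55823513]
0.93 [ 0.549 -0.049  0.073] [-0.49431706 -0.11907148  2.49622173  1.60901969  0.42811516 -0.43775336]
1.3 [ 0.575 -0.043  0.092] [-0.42172963 -0.12101418  2.41289835  1.33005191  0.37151268 -0.09948625]
1.7 [ 0.609 -0.034  0.099] [-0.3412996  -0.0528354   2.28842191  0.97481586  0.34456577  0.30831518]
2.1 [ 0.644 -0.025  0.091] [-0.26483227  0.06801465  2.11811633  0.51573173  0.41070164  0.8073972 ]
2.5 [ 0.673 -0.018  0.069] [-0.21227747  0.20984054  1.95773974  0.28240798  0.51373692  1.06447259]
2.9 [ 0.689 -0.014  0.038] [-0.1814229   0.33728175  1.8307465   0.16901911  0.61001134  1.18849485]
3.14 [ 0.692 -0.013  0.02 ] [-0.16944159  0.40437307  1.76623893  0.12321141  0.66964409  1.23630618]
[-0.17541601  0.15782944  1.74986841  0.09743322  0.93157701  1.26913722]
```

```bash
cat >> plan.py <<'E'
def alpha(th): return np.radians(np.interp(th,[.9,2.,3.14],[60,62,75]))
def pose(th,r=.085,gap=0.,al=None):
    al=alpha(th) if al is None else al
    u=-np.cos(th)*ex+np.sin(th)*ez; n=-np.sin(th)*ex-np.cos(th)*ez
    x=np.cos(al)*tx-np.sin(al)*ez; y=SG*ty; z=np.cross(x,y)
    xn=x@n; smax=(.115-r)/max(-x@u,.05) if xn>0 else 0
    off=.0025+.011*abs(z@n)+.0145*abs(y@n)+smax*max(0,xn)+gap
    return S+r*u+off*n, R.from_matrix(np.c_[x,y,z]).as_euler("xyz"), x
E
python3 - <<'E'
from plan import *
p,o,x=pose(.93,gap=.03)
for k in (.15,.1,.06,.03,0): print(k,(p-x*k).round(3),inverse_kinematics(p-x*k,o))
for th in(.93,1.3,1.7,2.1,2.5,2.9,3.14):
    p,o,x=pose(th); print(th,p.round(3),inverse_kinematics(p,o))
p,o,x=pose(3.14); print(inverse_kinematics(p+[-.02,0,.15],o))
E
```

```text
0.15 [ 0.448 -0.062  0.182] [-0.53361942 -0.627597    2.4221517   0.36406245  0.93947822  0.80162465]
0.1 [ 0.473 -0.06   0.139] [-0.4862218  -0.46501889  2.41349346  0.39073827  0.77971357  0.78239522]
0.06 [ 0.493 -0.058  0.104] [-0.45310817 -0.32498121  2.39343944  0.42794175  0.65769702  0.75170571]
0.03 [ 0.508 -0.057  0.078] [-0.43063593 -0.21726819  2.37128286  0.4673612   0.57222013  0.71764595]
0 [ 0.522 -0.056  0.052] [-0.40993234 -0.10930614  2.34355138  0.51875052  0.49357145  0.67206397]
0.93 [ 0.546 -0.05   0.07 ] [-0.37072963 -0.09289762  2.28476677  0.45611284  0.51632895  0.77044824]
1.3 [ 0.573 -0.043  0.091] [-0.32627388 -0.06368881  2.20366806  0.37375911  0.55770393  0.89054771]
1.7 [ 0.607 -0.034  0.1  ] [-0.27997219  0.00826311  2.10997375  0.31459589  0.57516886  0.98494275]
2.1 [ 0.643 -0.025  0.092] [-0.23577586  0.11478928  2.00378955  0.2551543   0.58946499  1.07367655]
2.5 [ 0.672 -0.018  0.07 ] [-0.1957607   0.24922165  1.8725678   0.17130834  0.65105471  1.17797748]
2.9 [ 0.689 -0.014  0.038] [-0.17117709  0.37124338  1.76810666  0.11708283  0.70519684  1.24176807]
3.14 [ 0.692 -0.013  0.019] [-0.16255607  0.43011546  1.72006378  0.09241762  0.73907517  1.26780686]
[-0.16812427  0.19165619  1.70240705  0.07586805  0.99471867  1.28941634]
```

IK is now clean along the whole arc, so I'll approach to just below the leaf's near edge.

```bash
python3 - <<'E'
from plan import *
gripper_to(0.0)
p,o,x=pose(.93,gap=.03)
movep(p-x*.15,o)
print(move_l(list(p),feed=.1,max_force=8))
s=observe();print(s["time_s"],s["eef_pos"],p,s["ft_force"],s["opening"])
for n in("scene","top"):
    im,_=get_image(n)
    c=im[140:260,190:330] if n=="scene" else im[120:240,150:310]
    cv2.imwrite(f"pics/{n}1.png",cv2.resize(c[:,:,::-1],None,fx=4,fy=4,interpolation=cv2.INTER_CUBIC))
E
```

```text
False
4.6 [ 0.52268874 -0.0559887   0.05283179] [ 0.52245617 -0.05581656  0.05233998] [-0.28706218  0.3782441  -0.14464164] 0.00028755258997393955
```

View pics/scene1.png

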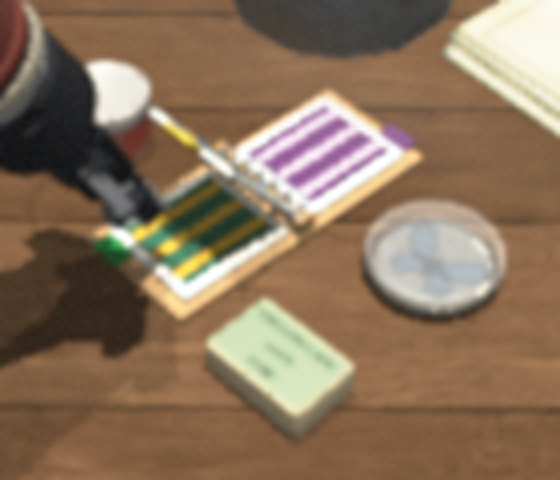

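View pics/top1.png

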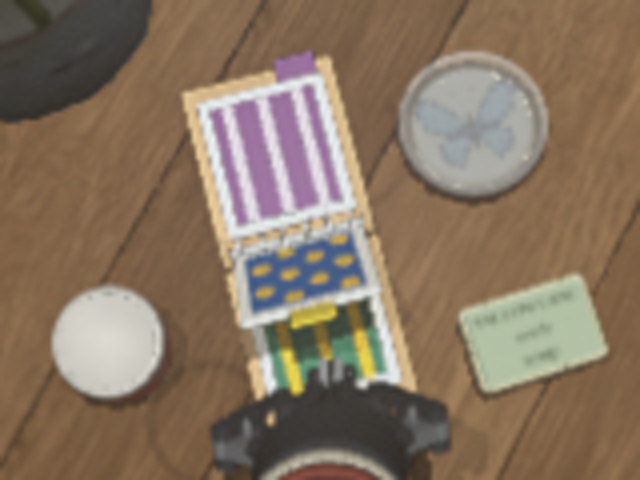

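The shut fingers (top crop around (333,372)) sit just on the near side of the yellow tab at (315,315) and below the leaf edge. They're clear of the tin and soap. Now I'll push along the arc to just past upright.

```bash
cat > arc.py <<'E'
from plan import *
def arc(t0,t1,step=.2,feed=.07,mf=15):
    for th in np.linspace(t0,t1,int(np.ceil((t1-t0)/step))+1):
        p,o,x=pose(th); hit=move_l(list(p),feed=feed,rotation=list(o),max_force=mf)
        s=observe(); print(round(s["time_s"],2),th.round(2),hit,(s["eef_pos"]-p).round(4),s["ft_force"].round(1))
        if hit: break
def shots(k):
    for n in("scene","top"):
        im,_=get_image(n)
        c=im[140:260,190:330] if n=="scene" else im[120:240,150:310]
        cv2.imwrite(f"pics/{n}{k}.png",cv2.resize(c[:,:,::-1],None,fx=4,fy=4,interpolation=cv2.INTER_CUBIC))
E
python3 - <<'E'
from arc import *
arc(.95,1.75); shots(2)
E
```

```text
5.31 0.95 False [-0.0003  0.0002 -0.0002] [ 0.2 -0.1 -0.5]
5.75 1.15 False [-0.0001  0.     -0.0002] [ 1.3 -0.4  0.4]
6.15 1.35 False [-0.      0.     -0.0001] [-0.6 -0.3 -0.7]
6.56 1.55 False [0.0001 0.0001 0.    ] [-0.3 -0.   0.4]
6.97 1.75 False [ 0.0002  0.0001 -0.    ] [0.3 0.1 0.5]
```

View pics/scene2.png

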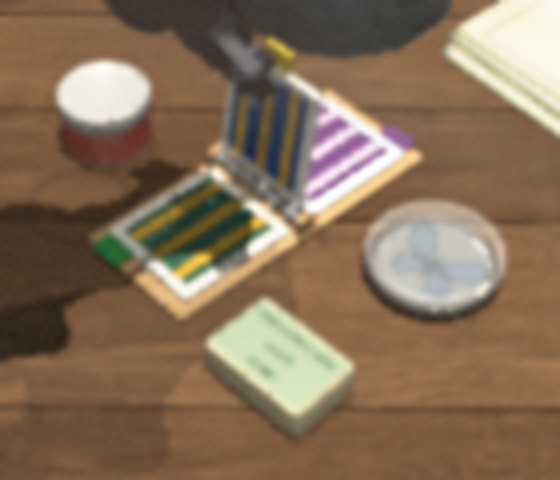

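View pics/top2.png

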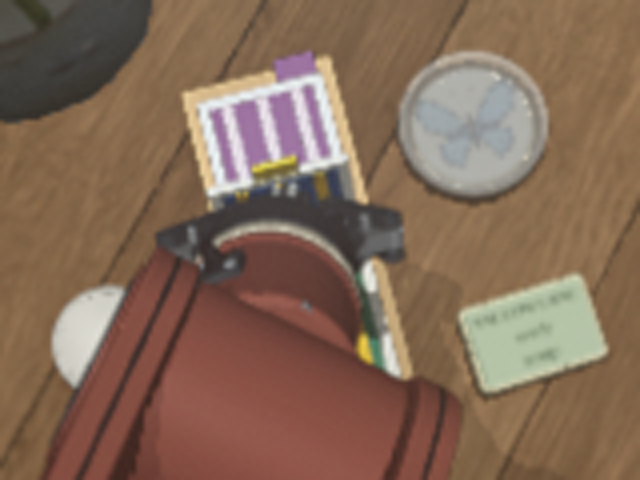

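The leaf stands just past upright with its striped back facing the fingers and its yellow tab at (275,165). The green leaf is still flat. I'll continue over and press gently.

```bash
python3 - <<'E'
from arc import *
arc(1.9,3.0,step=.19,feed=.06)
p,o,x=pose(3.141)
print(move_l(list(p+[0,0,-.006]),feed=.02,rotation=list(o),max_force=10))
s=observe();print(s["time_s"],s["eef_pos"],p,s["ft_force"])
hold(.3); e=observe()["eef_pos"]
move_l(list(e+[-.01,0,.05]),feed=.1)
e=observe()["eef_pos"]; move_l(list(e+[-.12,-.03,.15]),feed=.2)
s=observe();print(s["time_s"],s["eef_pos"],s["ft_force"])
shots(3)
E
```

```text
7.46 1.9 False [0.0005 0.0001 0.    ] [-0.5  0.1 -0.5]
7.9 2.08 False [ 0.0001  0.0001 -0.0001] [0.2 0.5 0.3]
8.34 2.27 False [-0.      0.0001 -0.0002] [-0.  -0.2  1.3]
8.78 2.45 False [-0.0001  0.0001 -0.0002] [-0.2 -0.3  1. ]
9.22 2.63 False [-0.0001  0.0001 -0.0002] [-0.3 -0.1  0. ]
9.67 2.82 False [-0.      0.0001 -0.0002] [ 0.6 -1.   0.2]
10.06 3.0 False [-0.      0.     -0.0002] [ 0.1 -0.3 -0.1]
True
10.7083 [ 0.6922252  -0.01296318  0.01776105] [ 0.69219637 -0.0128362   0.01889261] [-4.26595128 -0.70726455  8.08898943]
12.8 [ 0.56166468 -0.04274876  0.21632602] [-0.73569924 -0.01734325 -0.26775086]
```

View pics/scene3.png

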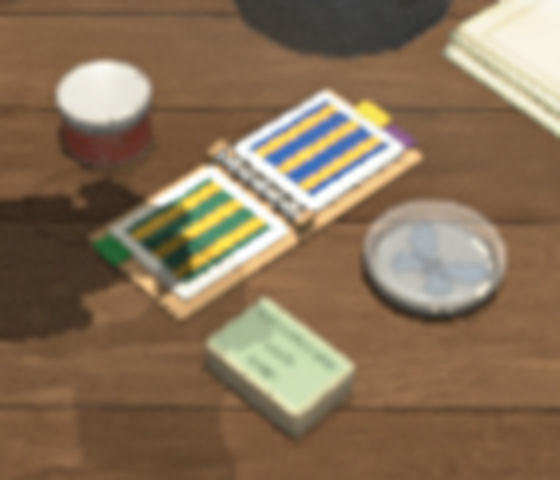

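View pics/top3.png

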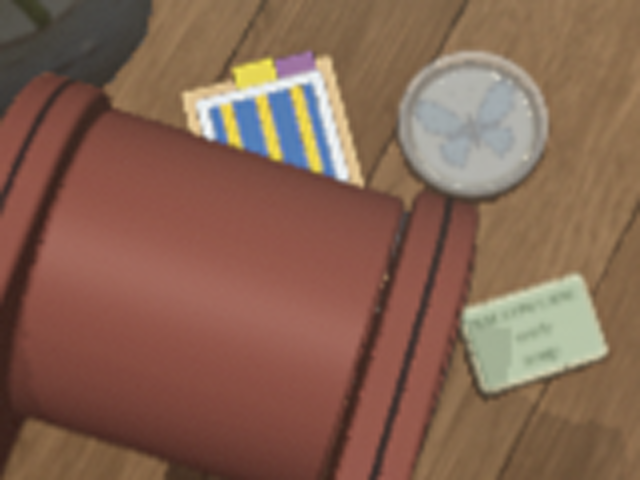

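The blue leaf lies on the far half showing its stripes (scene crop around (320,150)), the green leaf is flat, and the neighbours haven't moved. A depth check of flatness comes before handing in.

```bash
python3 - <<'E'
from plan import *
im,d=get_image("scene");hsv=cv2.cvtColor(im,cv2.COLOR_RGB2HSV)
roi=np.zeros(d.shape,bool);roi[155:200,240:300]=1
m=(cv2.inRange(hsv,(100,100,50),(125,255,255))>0)&roi
P,_=cloud("scene",d,m);X=(P-S)@ex;k=np.polyfit(X,P[:,2],1);print("blue",len(P),X.min(),X.max(),"tilt",k[0],"z",P[:,2].mean())
roi=np.zeros(d.shape,bool);roi[180:220,212:262]=1
m=(cv2.inRange(hsv,(60,80,40),(95,255,255))>0)&roi
P,_=cloud("scene",d,m);X=(P-S)@ex;print("green",len(P),np.polyfit(X,P[:,2],1)[0],P[:,2].mean())
d0=np.load("scene0.npz")["p"].astype(int)
for nm,(x0,y0,x1,y1) in {"tin":(200,152,230,184),"soap":(240,212,280,250),"dish":(279,188,318,222)}.items():
    print(nm,"image diff",np.abs(im[y0:y1,x0:x1].astype(int)-d0[y0:y1,x0:x1]).mean())
s=observe();print(s["time_s"],s["ft_force"])
if abs(k[0])<.06: job_done(); print("handed in")
E
```

```text
blue 93 0.022675776799912187 0.09156833184156209 tilt 0.013378333750313757 z 0.016249634005021035
green 117 0.00659114458371851 0.010878260937790268
tin image diff 5.970486111111111
soap image diff 7.809210526315789
dish image diff 6.184514831573655
12.95 [-0.90253632  0.21155492 -0.03784455]
the job is handed in; nothing more can be done
handed in
```

The blue leaf now lies flat on the far side with its striped back showing, and I handed the job in at about 13 s. I pushed it over with the shut fingers from under its near edge, following an arc about the spine. I then pressed it down until the force stop, set at a 10 N change, tripped (about 8 N downward) and moved the hand clear.

Last checks:
- **Blue leaf:** the depth image gives a tilt of 0.013 rad and a surface height of 16.2 mm, against 16 mm expected when flat.
- **Green leaf:** the depth image gives a tilt of 0.007 rad and a height of 10.9 mm, against 11 mm expected.
- **Tin, soap and dish:** they look unmoved in the before and after pictures. I only compared the images, where small differences remained, and did not re-measure their positions. The arm hid the tin in the last top view, so for it I relied on the scene camera.
- **Hand:** the fingertips are about 0.2 m above the table, and the measured force on the tool is about 1 N or less, so nothing is being touched.

No check failed. The two cameras differed by about 3 mm on where the book stood, close to their stated accuracy.

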